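Seat the barrel carrier in its checking station

TASK

Two checking stations stand on the pen workshop bench; in one the carrier board with its pen barrels is already locked in, in the other it is still drawn out towards you. Slide the drawn-out board along its two guides until it is fully home against the block at the far end, then swing both of that station's levers all the way in, so that they lie across, behind the board's tail edge.

Things in the scene. Friction and masses are not known exactly. Their poses are not given: they have to be found in the camera images.
- station: Fixed station to load: bed 340x240x18 mm. Origin: centre of its underside, on the bench; x runs along the guides the way the board slides in, y left, z up. Guides x -30 to 135 mm, inner walls y +-83, 35 high; grey block (63 high) with its stop face at x 135. Lever pivots (upright) at x -54, y +95 (left) and -95 (right). The other station, already loaded, is alike and fixed.
- carrier_grip (a point): Centre of the upright grip plate (14 mm in x, 50 in y, 50 tall; centre 51 above the bench) on the drawn-out black board, 180x160x8 mm, 0.45 kg, nose already in the guides, axes as the station's. It is on the midline, 40 mm ahead of the tail edge. Board home: this point at station x -5, y 0 mm; it starts 60 to 100 mm short. Barrels on the board, 34 mm high, begin 48 mm ahead of it.
- left_lever (a joint): Left (+y) lever, swings level: steel arm below 29 mm with an upright round knob that spins freely (18 mm thick, 29 to 76 mm above the bench) 55 mm from the pivot. Angle in rad: at 0 (open) it points along station -x, 20 degrees splayed out; grows as the knob swings back and in; 1.92 = closed, at its stop, pointing -y behind the tail. Starts 0 to 0.35, stays where left, 1 to 2 N moves it.
- right_lever (a joint): Right (-y) lever, mirror image of the left one: same knob, size and stiffness; 0 = open, splayed 20 degrees outwards from station -x; grows as the knob swings back and inwards; 1.92 rad = closed, at its stop, pointing +y behind the tail. Starts 0 to 0.35. Neither lever can close while the board is drawn out.
There are look-alikes about, which are no part of the job. Leave any purple look-alike of the part that bears carrier_grip alone.

How it is judged:
By the outcome, as a careful person would: the job done as asked, in the order asked, and still so for the second after the job is handed in, with the robot touching nothing.
It also fails if it takes over 64 s, if anything falls off the work surface, if the arm or the gripper's body presses on something with over 40 N, if the wrist force passes 120 N, or if a joint passes its speed limit or range.

ROBOT

A 6-joint arm with a two-finger parallel gripper is mounted at the origin on the work surface. World frame = base frame: x ahead of the robot, y to its left, z up, the work surface at z = 0. Lengths are in m, angles in rad, forces in N, time in s.
With the tool pointing down it reaches from about 0.4 to 0.825 m from the base axis. Payload 7 kg.
Tool frame: the origin (TCP) lies midway between the tips of the shut fingers; the grasp point (between the pads) lies 19 mm behind it; z points along the fingers, y is the line along which they close (so a half turn about z gives the same grasp; the last joint's range is limited). The gripper opens to 85 mm and grips with 20 to 120 N. Pads are 22 mm wide; open, the fingers measure 114 mm over their backs; the gripper's body (76 mm by 85 mm) begins 54 mm behind the grasp point. The pads swing forward as they close: fully open they stand 13 mm farther back than shut.
Start: joints at [1.407, 0.359, 0.012, 0, -1.224, -0.288], TCP at [0.295, 0.607, 0.231] pointing down, gripper open.
Joint ranges: [-3.07, 3.07], [-1.43, 2.12], [-1.02, 1.25], [-3.03, 1.67], [-3.05, -0], [-3.03, 3.03]. Speed limits (rad/s): [2.39, 2.39, 3.01, 3.14, 3.14, 3.14].

INTERFACE

Orientations are given as a rotation vector (axis times angle).
In Python, from cell import monitor, cams, workorder gives the robot as it stands. The module is installed in compiled form; this text tells all that it offers.
- The arm moves only by the tool servo_tool, never from a script. Its argument "series" is a list of rows, each a list of 4 numbers: the shift along the tool's x, y, z in m, then the turn about the tool's z in degrees. In form: [[x, y, z, twist], ...]. A call has 1 to 20 rows; each row is the pose to reach, as a shift and turn from the pose commanded when the call began, along the tool's axes at that moment; what a row does not reach only later rows make up. A row lasts 1/12 s, in which the tool goes at most 41.7 mm and 7.16 degrees, less where a joint would pass 70% of its speed; a pose out of reach is approached as far as the arm can. A call with a gripper value outside its range is refused whole. "fingers" is the finger opening in m, from 0 to 0.0854, set as the call begins (left out, the last holds). The fingers move at their own pace and stop on an object; "grip_force" is the grip in N (left out, the last holds). Time passes only in rows, so rows that repeat a pose let the fingers close. It gives the time, the measured TCP pose, the force, the opening and the grip force at its end, in the units of the state.
- monitor.observe(): the state, without advancing time (a new reading comes with each control period).
- cams.capture(name): name is "side" or "top"; returns the picture (384x512x3 uint8, red, green, blue); there is no depth.
- cams.camera_params(name): a dict with "mtx" (3x3 intrinsics, pixels), "rvec" (rotation vector, rad) and "tvec" (3), from world to camera coordinates, as OpenCV has them. Camera axes: x right, y down, z forward; pixel columns grow to the right and rows downward; lengths in m; the calibration is good to about 2 mm. A picture is of the moment at which its call begins. camera_params takes no time and is no camera call.
- workorder.close_job(): hands the job in; it is judged then, once.
The state is a dict: "time_s": time; "qpos": joint angles; "joint_vel": joint speeds; "joint_efforts": joint torques, N m; "tcp_pos": TCP position; "tool_rot": TCP orientation; "ft_force": force on the tool from outside, world axes, zero at the start; "ft_torque": the same for the moment, N m; "width": finger opening in m; "finger_force": force on a finger pad.
Only numpy, scipy, OpenCV 4.12 (cv2) and the standard library are available. Lean on these libraries where they do the work, as an engineer would, in place of code of your own. Each camera call takes 0.05 s, during which the arm holds its last target. There are 200 camera calls.

## Working session

There is one attempt and no reset: what is moved stays moved. The work goes in short steps, Python scripts to look and compute and a tool call to move; the robot and the scene stay as the last step left them, time stands still between calls to the robot, and variables do not carry over. Pictures are saved under pics/ and viewed, at most 10 in all, crops included, and the job is handed in when it is done.

Besides the shell and the picture viewer there is one more tool, called after "Emit:" as name([rows], argument=value, ...), one row to a line, values as JSON. servo_tool: Moves the arm, as the interface text tells. Its arguments: {"type":"object","properties":{"series":{"type":"array","items":{"type":"array","items":{"type":"number"}}},"fingers":{"type":"number"},"grip_force":{"type":"number"}},"required":["series"]}

```bash
mkdir -p pics; python3 - <<'E'
from cell import monitor,cams
import cv2
for n in("top","side"):
    cv2.imwrite(f"pics/{n}0.png",cams.capture(n)[:,:,::-1]); p=cams.camera_params(n)
    R=cv2.Rodrigues(p["rvec"])[0]; print(n,p["mtx"],(-R.T@p["tvec"].reshape(3)),R[2])
print(monitor.observe())
E
```

```text
top [[495.80242063   0.         253.7402295 ]
 [  0.         495.80242063 186.27695881]
 [  0.           0.           1.        ]] [0.20061885 0.02913345 1.25308604] [ 0.17308272  0.01502126 -0.98479274]
side [[362.05622465   0.         262.39846423]
 [  0.         362.05622465 191.51607534]
 [  0.           0.           1.        ]] [ 0.02476466 -0.50658528  0.93247433] [ 0.35183199  0.4905547  -0.79722665]
{'time_s': 0.1, 'qpos': array([ 1.40711717e+00,  3.59277417e-01,  1.11771260e-02, -3.26985322e-04,
       -1.22412390e+00, -2.88107561e-01]), 'joint_vel': array([ 0.00167929, -0.00033474,  0.00359894,  0.00084032,  0.00066164,
       -0.00010519]), 'joint_efforts': array([-1.78579405e-03, -5.84764409e+01,  2.94109601e+01,  6.95460454e+00,
       -3.12282296e-03,  8.33466544e-06]), 'tcp_pos': array([0.29451249, 0.60688198, 0.23049014]), 'tool_rot': array([ 3.06033192e+00, -7.03491716e-01, -3.42405107e-04]), 'ft_force': array([0.09926221, 0.17286551, 0.58086182]), 'ft_torque': array([ 0.02803982, -0.03200395,  0.02916616]), 'finger_force': 0.0, 'width': 0.08546675512600502}
```

View pics/top0.png

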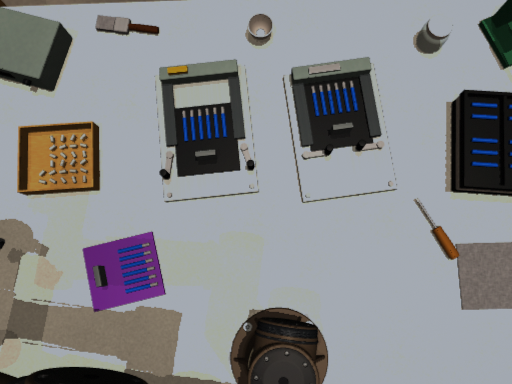

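View pics/side0.png

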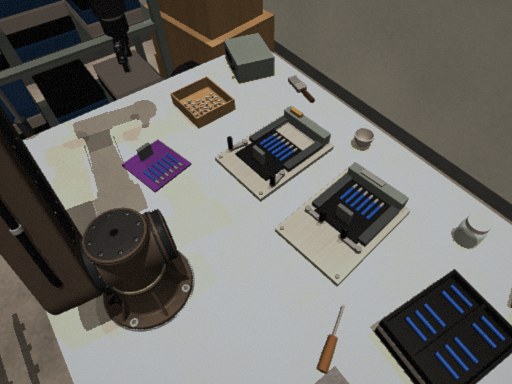

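The left station in the top view (columns 157–257, rows 60–200) is the drawn-out one. Its knobs are near (165,174) and (250,165), and its grip plate is near (205,154). I'll enlarge both views.

```bash
python3 - <<'E'
import cv2
t=cv2.imread("pics/top0.png")[50:210,145:270]; s=cv2.imread("pics/side0.png")[95:210,205:345]
cv2.imwrite("pics/topc.png",cv2.convertScaleAbs(cv2.resize(t,None,fx=3.7,fy=3.7,interpolation=cv2.INTER_CUBIC),alpha=1.2,beta=25))
cv2.imwrite("pics/sidec.png",cv2.convertScaleAbs(cv2.resize(s,None,fx=5,fy=5,interpolation=cv2.INTER_CUBIC),alpha=1.2,beta=25))
E
cat > h.py <<'E'
import numpy as np,cv2
from cell import monitor,cams
def ray(n,uv,z):
    p=cams.camera_params(n);R=cv2.Rodrigues(p["rvec"])[0];c=-R.T@p["tvec"].reshape(3)
    d=R.T@np.linalg.inv(p["mtx"])@np.array([*uv,1.]); return c+d*(z-c[2])/d[2]
E
```

```text
(no output)
```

View pics/topc.png

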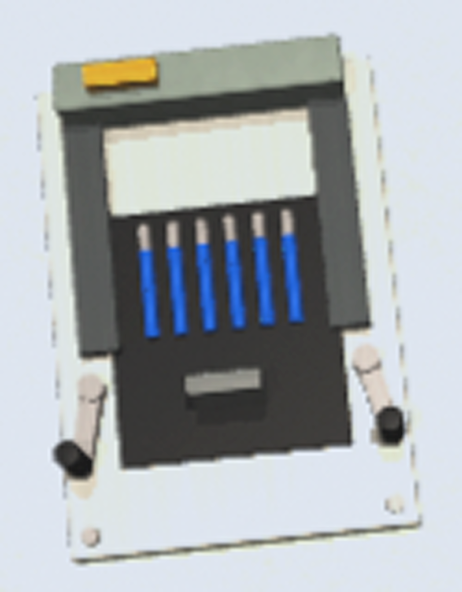

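View pics/sidec.png

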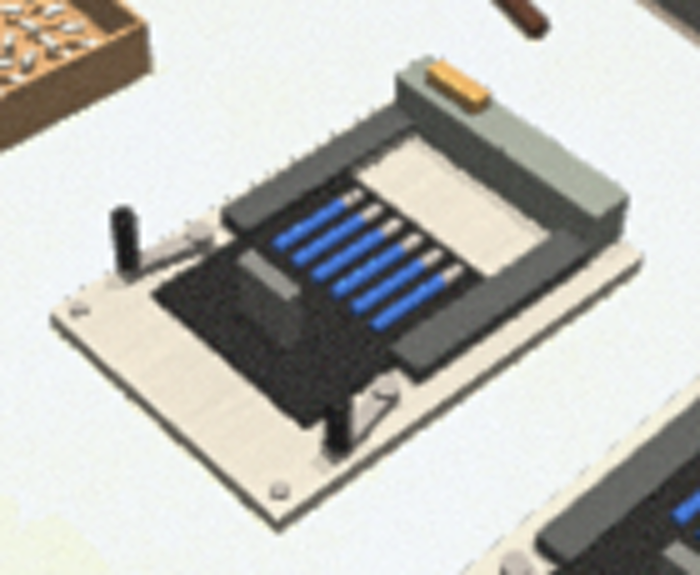

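The top crop shows pivots at (92,385) and (367,357), the plate top at (223,382), and knob tops near (68,452) and (390,413). The side crop shows the left knob top at (123,212).

```bash
python3 - <<'E'
from h import *
f=lambda x,y,z:ray("top",(145+x/3.7-.4,50+y/3.7-.4),z)[:2]
pl,pr=f(92,385,.028),f(367,357,.028)
print("piv",pl,pr,np.linalg.norm(pl-pr))
c=[f(75,560,.018),f(420,523,.018),f(370,57,.018),f(40,93,.018)]
print("corners",c)
for a,b in((c[1],c[0]),(pr,pl)):
    d=a-b; print("yaw",np.degrees(np.arctan2(d[0],-d[1])))   # -y dir at yaw: (sin,-cos)
d1=c[2]-c[1];d2=c[3]-c[0];print(np.degrees(np.arctan2(d1[1],d1[0])),np.degrees(np.arctan2(d2[1],d2[0])))
yaw=np.arctan2((c[3]-c[0]+c[2]-c[1])[1],(c[3]-c[0]+c[2]-c[1])[0])
y2=np.arctan2((pr-pl)[0],-(pr-pl)[1]); yaw=(yaw+y2)/2
X=np.array([np.cos(yaw),np.sin(yaw)]);Y=np.array([-X[1],X[0]])
o=(pl+pr)/2+.054*X; print("yaw",np.degrees(yaw),"o piv",o,"o corners",np.mean(c,0))
o=(o+np.mean(c,0))/2
for n,p in(("grip",f(224,382,.076)),("kl",f(67,452,.076)),("kr",f(390,413,.076)),("pl",pl),("pr",pr)):
    print(n,p,"station",(p-o)@X,(p-o)@Y)
s=lambda x,y,z:ray("side",(205+x/5-.4,95+y/5-.4),z)[:2]
for n,p in(("grip s",s(268,272,.076)),("kl s",s(123,212,.076)),("pivL",s(203,235,.028)),("pivR",s(385,393,.028))): print(n,p,(p-o)@X,(p-o)@Y)
E
```

```text
piv [0.50684287 0.26014557] [0.520568   0.07033421] 0.1903069349720637
corners [array([0.38695308, 0.27338836]), array([0.40537584, 0.03725807]), array([0.74382447, 0.06330514]), array([0.72500938, 0.29981276])]
yaw 4.461150781388024
yaw 4.135821308205589
4.400819122599046 4.469475805243463
yaw 4.285475229920102 o piv [0.56755446 0.16927509] o corners [0.56529069 0.16844108]
grip [0.49408113 0.16360957] station -0.07253138837554346 0.00017194683656666758
kl [0.45010904 0.26747668] station -0.10861897220777239 0.1070345025314093
kr [0.46963414 0.0544931 ] station -0.10506385837051907 -0.10681263106198596
pl [0.50684287 0.26014557] station -0.052591584837466544 0.09548440110898965
pr [0.520568   0.07033421] station -0.05308865716996094 -0.09482188469775281
grip s [0.49615736 0.16771156] -0.0701544323772334 0.00410731350456222
kl s [0.45215834 0.2719462 ] -0.10624141397690792 0.11133838938897551
pivL [0.50778503 0.26210034] -0.05150599101854437 0.09736330560230147
pivR [0.5183305  0.07163425] -0.05522275841591157 -0.09335828248796864
```

Emit:
servo_tool([
  [0.374, 0.31, 0.02, 59.7],
  [0.374, 0.31, 0.02, 59.7],
  [0.374, 0.31, 0.02, 59.7],
  [0.374, 0.31, 0.02, 59.7],
  [0.374, 0.31, 0.02, 59.7],
  [0.374, 0.31, 0.02, 59.7],
  [0.374, 0.31, 0.02, 59.7],
  [0.374, 0.31, 0.02, 59.7],
  [0.374, 0.31, 0.02, 59.7],
  [0.374, 0.31, 0.02, 59.7],
  [0.374, 0.31, 0.02, 59.7],
  [0.374, 0.31, 0.02, 59.7],
  [0.374, 0.31, 0.02, 59.7],
  [0.374, 0.31, 0.02, 59.7],
  [0.374, 0.31, 0.1, 59.7],
  [0.374, 0.31, 0.1, 59.7],
  [0.374, 0.31, 0.1, 59.7],
  [0.374, 0.31, 0.1, 59.7],
], fingers=0.05)

```text
time_s: 1.6
tcp_pos: [0.4947, 0.165, 0.1304]
tool_rot: [2.303, -2.13, -0.001]
ft_force: [-0.1, 0.6, 1.0]
width: 0.0503
finger_force: 0.0
```

```bash
python3 - <<'E'
from h import *
a=cams.capture("top")[60:220,130:290,::-1];b=cams.capture("side")[70:230,190:350,::-1]
im=np.hstack([cv2.resize(i,(400,400),interpolation=cv2.INTER_CUBIC) for i in(a,b)])
cv2.imwrite("pics/hover.png",cv2.convertScaleAbs(im,alpha=1.2,beta=25))
E
```

```text
(no output)
```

View pics/hover.png

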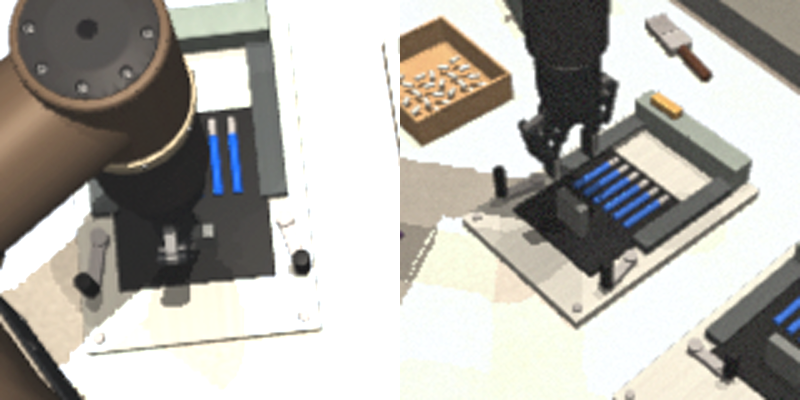

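The tool is over the plate and aligned. The fingertips straddle it along the guides, with the board at roughly (195,240) in the left half. I'll descend and then grip.

Emit:
servo_tool([
  [0, 0, 0.02, 0],
  [0, 0, 0.04, 0],
  [0, 0, 0.06, 0],
  [0, 0, 0.075, 0],
  [0, 0, 0.09, 0],
  [0, 0, 0.09, 0],
])

```text
time_s: 2.2
tcp_pos: [0.4959, 0.1655, 0.0411]
tool_rot: [2.305, -2.133, -0.0]
ft_force: [0.1, -0.2, 0.0]
width: 0.0503
finger_force: 0.0
```

Emit:
servo_tool([
  [0, 0, 0, 0],
  [0, 0, 0, 0],
  [0, 0, 0, 0],
  [0, 0, 0, 0],
  [0, 0, 0, 0],
  [0, 0, 0, 0],
  [0, 0, 0, 0],
  [0, 0, 0, 0],
], fingers=0.0, grip_force=50)

```text
time_s: 2.87
tcp_pos: [0.4967, 0.1659, 0.0432]
tool_rot: [-2.304, 2.132, -0.001]
ft_force: [-1.9, 1.0, 5.6]
width: 0.0131
finger_force: 50.5
```

Emit:
servo_tool([
  [0, -0.006, 0, 0],
  [0, -0.012, 0, 0],
  [0, -0.018, 0, 0],
  [0, -0.024, 0, 0],
  [0, -0.03, 0, 0],
  [0, -0.036, 0, 0],
  [0, -0.042, 0, 0],
  [0, -0.048, 0, 0],
  [0, -0.054, 0, 0],
  [0, -0.058, 0, 0],
  [0, -0.058, 0, 0],
])

```text
time_s: 3.78
tcp_pos: [0.5548, 0.1698, 0.0432]
tool_rot: [-2.304, 2.133, -0.001]
ft_force: [-0.6, -2.6, 5.3]
width: 0.0134
finger_force: 50.4
```

Emit:
servo_tool([
  [0, -0.002, 0, 0],
  [0, -0.004, 0, 0],
  [0, -0.005, 0, 0],
  [0, -0.005, 0, 0],
])

```text
time_s: 4.12
tcp_pos: [0.5589, 0.1701, 0.0432]
tool_rot: [-2.305, 2.133, -0.001]
ft_force: [-3.9, -0.7, 7.4]
width: 0.0139
finger_force: 50.7
```

Emit:
servo_tool([
  [0, -0.001, 0, 0],
  [0, -0.002, 0, 0],
  [0, -0.002, 0, 0],
  [0, -0.002, 0, 0],
])

```text
time_s: 4.45
tcp_pos: [0.5601, 0.1701, 0.0432]
tool_rot: [-2.305, 2.134, 0.0]
ft_force: [-7.4, -0.5, 9.3]
width: 0.0131
finger_force: 51.2
```

Emit:
servo_tool([
  [0, -0.001, 0, 0],
  [0, -0.002, 0, 0],
  [0, -0.002, 0, 0],
  [0, -0.002, 0, 0],
])

```text
time_s: 4.78
tcp_pos: [0.5601, 0.17, 0.0432]
tool_rot: [2.303, -2.133, -0.003]
ft_force: [-17.8, 3.6, 16.1]
width: 0.0133
finger_force: 52.1
```

Emit:
servo_tool([
  [0, -0.001, 0, 0],
  [0, -0.001, 0, 0],
  [0, -0.001, 0, 0],
])

```text
time_s: 5.03
tcp_pos: [0.5601, 0.17, 0.0432]
tool_rot: [2.302, -2.132, -0.005]
ft_force: [-22.6, 4.1, 19.0]
width: 0.0136
finger_force: 52.6
```

Emit:
servo_tool([
  [0, 0.003, 0, 0],
  [0, 0.003, 0, 0],
  [0, 0.003, 0, 0],
  [0, 0.003, 0, 0],
  [0, 0.003, 0, 0],
  [0, 0.003, 0, 0],
  [0, 0.003, -0.03, 0],
  [0, 0.003, -0.06, 0],
  [0, 0.003, -0.1, 0],
], fingers=0.045)

```text
time_s: 5.78
tcp_pos: [0.5593, 0.1692, 0.1401]
tool_rot: [2.301, -2.132, -0.002]
ft_force: [0.7, 0.0, -0.4]
width: 0.0449
finger_force: 0.0
```

Emit:
servo_tool([
  [-0.107, 0.1005, 0, 0],
  [-0.107, 0.1005, 0, 0],
  [-0.107, 0.1005, 0, 0],
  [-0.107, 0.1005, 0, 0],
  [-0.107, 0.1005, 0, 0],
  [-0.107, 0.1005, 0, 0],
  [-0.107, 0.1005, 0, 0],
])

```text
time_s: 6.37
tcp_pos: [0.4524, 0.269, 0.1413]
tool_rot: [2.306, -2.134, 0.0]
ft_force: [1.1, -0.2, 0.4]
width: 0.045
finger_force: 0.0
```

```bash
python3 - <<'E'
from h import *
A=cams.capture("top")[:,:,::-1];B=cams.capture("side")[:,:,::-1]
cv2.imwrite("pics/A.png",A);cv2.imwrite("pics/B.png",B)
a=A[50:210,145:270];b=B[90:210,205:350]
im=np.hstack([cv2.resize(a,(375,480),interpolation=cv2.INTER_CUBIC),cv2.resize(b,(425,480*425//425),interpolation=cv2.INTER_CUBIC)])
cv2.imwrite("pics/home.png",cv2.convertScaleAbs(im,alpha=1.2,beta=25))
E
```

```text
(no output)
```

View pics/home.png

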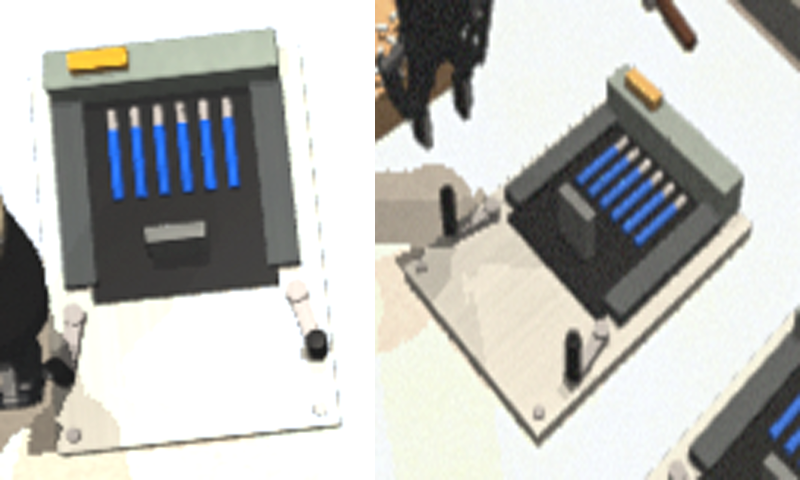

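The board is in, with no bed visible between its nose and the block. The plate top is at (174,232) and the tail edge runs from (97,300) to (278,284). I'll check both numerically.

```bash
python3 - <<'E'
from h import *
yaw=np.radians(4.35);X=np.array([np.cos(yaw),np.sin(yaw)]);Y=np.array([-X[1],X[0]]);o=np.array([.5664,.1689])
f=lambda x,y,z:ray("top",(145+x/3-.4,50+y/3-.4),z)[:2]
for n,p in(("plate",f(174,232,.076)),("tailL",f(97,300,.026)),("tailR",f(278,284,.026)),("pl",f(74,317,.028)),("pr",f(297,293,.028)),("kr",f(317,337,.076))):
    print(n,(p-o)@X*1e3,(p-o)@Y*1e3)
# precise edges along columns: grip lit top and tail edge
a=cv2.imread("pics/A.png").astype(int).mean(2)
t=cv2.imread("pics/top0.png").astype(int).mean(2)
print(a[78:102:1,205].astype(int)); print(a[120:156,203].astype(int))
E
```

```text
plate -6.374847158119197 0.8076210135060673
tailL -43.3869106507024 76.01918183225528
tailR -46.08940939146501 -78.69010651938619
pl -56.61769915868739 96.31381893337591
pr -56.202316544292245 -94.01899683294589
kr -106.99684098141049 -107.18962911891164
[ 30  30  29  21  19  39  98 135 107 129 148 152 152 101 101 101  98  97
  94  92  88  83  80  79]
[ 28  27  27  28  54 103 107 112 111  94  22  23  23  23  22  22  20  21
  21  23  30  30  30  30  30  30  31  28  83 188 198 199 199 200 200 200]
```

I'll re-seat the board with a push from behind, using shut fingers, in case opening the grip shifted it.

Emit:
servo_tool([
  [0.1085, -0.051, 0, 0],
  [0.1085, -0.051, 0, 0],
  [0.1085, -0.051, 0, 0],
  [0.1085, -0.051, 0, 0],
  [0.1085, -0.051, 0, 0],
  [0.1085, -0.051, 0.03, 0],
  [0.1085, -0.051, 0.06, 0],
  [0.1085, -0.051, 0.09, 0],
  [0.1085, -0.051, 0.09, 0],
  [0.1085, -0.056, 0.09, 0],
  [0.1085, -0.061, 0.09, 0],
  [0.1085, -0.065, 0.09, 0],
  [0.1085, -0.068, 0.09, 0],
  [0.1085, -0.068, 0.09, 0],
], fingers=0.0)

```text
time_s: 7.63
tcp_pos: [0.5299, 0.1668, 0.0527]
tool_rot: [-2.303, 2.132, -0.001]
ft_force: [-0.0, -0.5, 0.1]
width: 0.0004
finger_force: 0.0
```

Emit:
servo_tool([
  [0, -0.003, 0, 0],
  [0, -0.005, 0, 0],
  [0, -0.007, 0, 0],
  [0, -0.008, 0, 0],
  [0, -0.008, 0, 0],
])

```text
time_s: 8.05
tcp_pos: [0.5365, 0.1667, 0.0513]
tool_rot: [-2.305, 2.134, -0.0]
ft_force: [0.3, -0.1, 0.5]
width: 0.0002
finger_force: 0.0
```

Emit:
servo_tool([
  [0, -0.002, 0, 0],
  [0, -0.004, 0, 0],
  [0, -0.005, 0, 0],
  [0, -0.006, 0, 0],
  [0, -0.006, 0, 0],
])

```text
time_s: 8.47
tcp_pos: [0.5396, 0.1667, 0.051]
tool_rot: [2.302, -2.132, -0.004]
ft_force: [-12.8, 3.5, 9.6]
width: -0.0003
finger_force: 6.5
```

Emit:
servo_tool([
  [0, -0.001, 0, 0],
  [0, -0.002, 0, 0],
  [0, -0.003, 0, 0],
  [0, -0.003, 0, 0],
])

```text
time_s: 8.8
tcp_pos: [0.5397, 0.1666, 0.051]
tool_rot: [2.299, -2.13, -0.008]
ft_force: [-26.4, 6.2, 20.7]
width: -0.0001
finger_force: 13.4
```

The board is home: a firm 26 N with no travel. Next is the left knob.

Emit:
servo_tool([
  [0, 0.02, 0, 0],
  [0, 0.02, -0.04, 0],
  [0, 0.02, -0.08, 0],
  [-0.108, 0.0865, -0.08, 0],
  [-0.108, 0.0865, -0.08, 0],
  [-0.108, 0.0865, -0.08, 0],
  [-0.108, 0.0865, -0.08, 0],
  [-0.108, 0.0865, -0.08, 0],
  [-0.108, 0.0865, -0.08, 0],
  [-0.108, 0.0865, -0.08, 0],
], fingers=0.05)

```text
time_s: 9.63
tcp_pos: [0.4511, 0.2678, 0.1312]
tool_rot: [2.304, -2.135, 0.0]
ft_force: [-0.5, -0.9, 0.8]
width: 0.0501
finger_force: 0.0
```

Emit:
servo_tool([
  [0, 0, 0.02, 0],
  [0, 0, 0.04, 0],
  [0, 0, 0.06, 0],
  [0, 0, 0.075, 0],
  [0, 0, 0.09, 0],
  [0, 0, 0.09, 0],
])

```text
time_s: 10.13
tcp_pos: [0.4501, 0.2657, 0.0384]
tool_rot: [2.298, -2.134, -0.0]
ft_force: [-0.6, -1.3, -0.1]
width: 0.05
finger_force: 0.0
```

Emit:
servo_tool([
  [0, 0, 0, 0],
  [0, 0, 0, 0],
  [0, 0, 0, 0],
  [0, 0, 0, 0],
  [0, 0, 0, 0],
  [0, 0, 0, 0],
  [0, 0, 0, 0],
], fingers=0.0, grip_force=30)

```text
time_s: 10.72
tcp_pos: [0.4504, 0.2683, 0.0423]
tool_rot: [-2.305, 2.134, 0.001]
ft_force: [-5.3, 1.3, 6.0]
width: 0.0168
finger_force: 29.2
```

Emit:
servo_tool([
  [0.009, 0.0012, 0, 0],
  [0.0186, 0.0009, 0, 0],
  [0.028, -0.0011, 0, 0],
  [0.0369, -0.0047, 0, 0],
  [0.045, -0.0098, 0, 0],
  [0.0521, -0.0162, 0, 0],
  [0.058, -0.0237, 0, 0],
  [0.0625, -0.0322, 0, 0],
  [0.0655, -0.0413, 0, 0],
  [0.0655, -0.0413, 0, 0],
])

```text
time_s: 11.55
tcp_pos: [0.4971, 0.2032, 0.0423]
tool_rot: [2.302, -2.132, 0.002]
ft_force: [-0.2, -12.2, 9.7]
width: 0.0172
finger_force: 29.9
```

Emit:
servo_tool([
  [0.0008, -0.004, 0, 0],
  [0.0012, -0.0076, 0, 0],
  [0.0014, -0.0124, 0, 0],
  [0.0014, -0.014, 0, 0],
  [0.0014, -0.014, 0, 0],
])

```text
time_s: 11.97
tcp_pos: [0.5089, 0.2027, 0.0421]
tool_rot: [2.299, -2.131, -0.001]
ft_force: [-9.5, -9.6, 13.6]
width: 0.0171
finger_force: 30.6
```

Emit:
servo_tool([
  [-0.0015, -0.001, 0, 0],
  [-0.0015, -0.002, 0, 0],
  [-0.0015, -0.002, 0, 0],
  [-0.0015, -0.002, 0, 0],
])

```text
time_s: 12.3
tcp_pos: [0.509, 0.2028, 0.042]
tool_rot: [2.297, -2.129, -0.001]
ft_force: [-13.4, -13.3, 19.3]
width: 0.0172
finger_force: 31.2
```

Emit:
servo_tool([
  [0, -0.001, 0, 0],
  [0, -0.002, 0, 0],
  [0, -0.002, 0, 0],
  [0, -0.002, 0, 0],
])

```text
time_s: 12.63
tcp_pos: [0.5094, 0.2027, 0.0419]
tool_rot: [2.295, -2.128, -0.003]
ft_force: [-21.2, -11.7, 24.4]
width: 0.0176
finger_force: 31.8
```

Emit:
servo_tool([
  [0, 0, 0, 0],
  [0, 0, 0, 0],
  [0, 0, 0, 0],
  [0, 0.002, 0, 0],
  [0, 0.003, 0, 0],
  [0, 0.003, -0.03, 0],
  [0, 0.003, -0.06, 0],
  [0, 0.003, -0.09, 0],
  [0, 0.003, -0.09, 0],
], fingers=0.036)

```text
time_s: 13.38
tcp_pos: [0.515, 0.2095, 0.1373]
tool_rot: [-2.3, 2.127, -0.004]
ft_force: [0.4, 1.0, 0.3]
width: 0.0364
finger_force: 0.0
```

Emit:
servo_tool([
  [0.1515, 0.059, 0, 0],
  [0.1515, 0.059, 0, 0],
  [0.1515, 0.059, 0, 0],
  [0.1515, 0.059, 0, 0],
  [0.1515, 0.059, 0, 0],
  [0.1515, 0.059, 0, 0],
  [0.1515, 0.059, 0, 0],
  [0.1515, 0.059, 0, 0],
], fingers=0.05)

```text
time_s: 14.05
tcp_pos: [0.4654, 0.0527, 0.1314]
tool_rot: [-2.305, 2.133, -0.0]
ft_force: [0.9, -0.2, 0.1]
width: 0.05
finger_force: 0.0
```

```bash
python3 - <<'E'
from h import *
print(monitor.observe()["tcp_pos"])
A=cams.capture("top")[:,:,::-1];B=cams.capture("side")[:,:,::-1]
im=np.hstack([cv2.resize(A[50:210,145:270],(375,480),interpolation=cv2.INTER_CUBIC),cv2.resize(B[90:210,205:350],(425,480),interpolation=cv2.INTER_CUBIC)])
cv2.imwrite("pics/mid.png",cv2.convertScaleAbs(im,alpha=1.2,beta=25))
E
```

```text
[0.4653957  0.05273555 0.13139907]
```

View pics/mid.png

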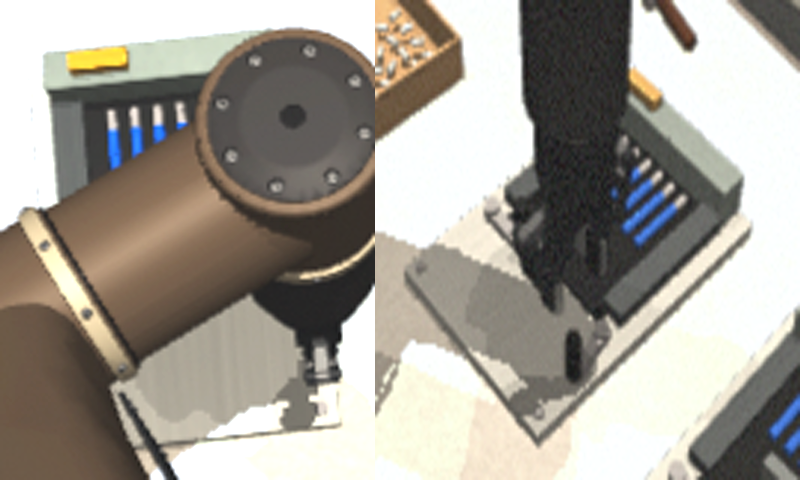

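The right knob is unmoved, at (573,355) in the side half. The arm hides the left lever, so I'll check that one later. Now I'll descend on the right knob.

Emit:
servo_tool([
  [-0.001, -0.002, 0.02, 0],
  [-0.001, -0.002, 0.04, 0],
  [-0.001, -0.002, 0.06, 0],
  [-0.001, -0.002, 0.075, 0],
  [-0.001, -0.002, 0.09, 0],
  [-0.001, -0.002, 0.09, 0],
])

```text
time_s: 14.65
tcp_pos: [0.4652, 0.053, 0.0386]
tool_rot: [2.303, -2.13, -0.003]
ft_force: [-0.7, -0.3, 0.3]
width: 0.0503
finger_force: 0.0
```

Emit:
servo_tool([
  [0, 0, 0, 0],
  [0, 0, 0, 0],
  [0, 0, 0, 0],
  [0, 0, 0, 0],
  [0, 0, 0, 0],
  [0, 0, 0, 0],
  [0, 0, 0, 0],
], fingers=0.0, grip_force=30)

```text
time_s: 15.23
tcp_pos: [0.4666, 0.0531, 0.0421]
tool_rot: [-2.305, 2.134, -0.0]
ft_force: [-4.1, -0.7, 7.5]
width: 0.0168
finger_force: 29.5
```

Emit:
servo_tool([
  [-0.009, 0.0012, 0, 0],
  [-0.0186, 0.0009, 0, 0],
  [-0.028, -0.0011, 0, 0],
  [-0.0369, -0.0047, 0, 0],
  [-0.045, -0.0098, 0, 0],
  [-0.0521, -0.0162, 0, 0],
  [-0.058, -0.0237, 0, 0],
  [-0.0625, -0.0322, 0, 0],
  [-0.0655, -0.0413, 0, 0],
  [-0.0655, -0.0413, 0, 0],
])

```text
time_s: 16.07
tcp_pos: [0.5053, 0.124, 0.0423]
tool_rot: [-2.303, 2.13, -0.001]
ft_force: [-0.4, 6.4, 2.2]
width: 0.0174
finger_force: 29.4
```

Emit:
servo_tool([
  [-0.0008, -0.004, 0, 0],
  [-0.0012, -0.0076, 0, 0],
  [-0.0014, -0.0124, 0, 0],
  [-0.0014, -0.014, 0, 0],
  [-0.0014, -0.014, 0, 0],
])

```text
time_s: 16.48
tcp_pos: [0.5151, 0.1254, 0.0421]
tool_rot: [2.305, -2.135, -0.004]
ft_force: [-15.5, 10.6, 13.4]
width: 0.0171
finger_force: 31.0
```

Emit:
servo_tool([
  [0, -0.001, 0, 0],
  [0, -0.002, 0, 0],
  [0, -0.003, 0, 0],
  [0, -0.003, 0, 0],
])

```text
time_s: 16.82
tcp_pos: [0.5156, 0.1253, 0.0419]
tool_rot: [2.302, -2.133, -0.007]
ft_force: [-26.3, 14.1, 22.0]
width: 0.0168
finger_force: 32.1
```

Emit:
servo_tool([
  [0, 0, 0, 0],
  [0, 0, 0, 0],
  [0, 0, 0, 0],
  [0, 0.002, 0, 0],
  [0, 0.003, 0, 0],
  [0, 0.003, -0.03, 0],
  [0, 0.003, -0.06, 0],
  [0, 0.003, -0.1, 0],
  [0, 0.003, -0.1, 0],
], fingers=0.036)

```text
time_s: 17.57
tcp_pos: [0.5206, 0.1255, 0.1485]
tool_rot: [-2.3, 2.126, -0.007]
ft_force: [1.4, 1.0, 1.2]
width: 0.0357
finger_force: 0.0
```

Emit:
servo_tool([
  [-0.2, 0, -0.1, 0],
  [-0.2, 0, -0.1, 0],
  [-0.2, 0, -0.1, 0],
  [-0.2, 0, -0.1, 0],
  [-0.3, 0, -0.1, 0],
  [-0.3, 0, -0.1, 0],
  [-0.3, 0, -0.1, 0],
  [-0.3, 0, -0.1, 0],
  [-0.3, 0, -0.1, 0],
  [-0.3, 0, -0.1, 0],
])

```text
time_s: 18.4
tcp_pos: [0.4932, 0.4246, 0.2404]
tool_rot: [2.307, -2.132, 0.0]
ft_force: [0.5, -0.1, 0.1]
width: 0.0359
finger_force: 0.0
```

```bash
python3 - <<'E'
from h import *
A=cams.capture("top")[:,:,::-1];B=cams.capture("side")[:,:,::-1]
im=np.hstack([cv2.resize(A[50:210,145:270],(375,480),interpolation=cv2.INTER_CUBIC),cv2.resize(B[90:210,205:350],(425,480),interpolation=cv2.INTER_CUBIC)])
cv2.imwrite("pics/end.png",cv2.convertScaleAbs(im,alpha=1.2,beta=25))
E
```

```text
(no output)
```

View pics/end.png

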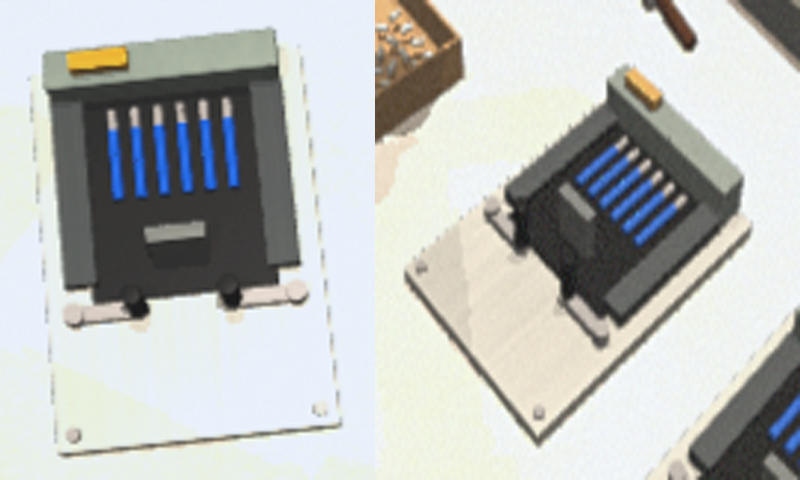

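Both levers lie across behind the tail, with knobs at (137,300) and (231,291) in line with the pivots at (74,315) and (297,291). The board is home and the arm is clear.

```bash
python3 -c "
from cell import workorder
print(workorder.close_job())"
```

```text
the job is handed in; nothing more can be done
None
```

The board is fully home against the block, both of its station's levers are closed against their stops behind the tail edge, and the job was handed in at about 18.5 s with the arm clear.

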